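# Uncap the scent cassette and hold it out of its dock

## Task

Pull the mint-green dust cap straight up off the scent cassette and set it down gently, standing upright, in the metal tray. Then pinch the cassette's two orange side catches together, lift it upright out of its dock until its foot is about 10 cm above the dock, and finish while still holding it there with both catches pinched in. Do not knock over or push around the bottles, tins, jar and scoop.

Things in the scene. Friction and masses are not known exactly. Their poses are not given: they have to be found in the camera images.
- dock: White box with aluminium top, fixed, 120 x 120 mm, 58 mm high; an open bay in its top holds the cassette. Origin: centre of its underside on the table, z up. The cassette's catches lie on the dock's +y and -y sides and are pinched along the dock's y axis. Their hooks sit under the bay's two lips: unpinched, the cassette can rise only 2 mm.
- cassette_grip (a point): Centre point between the two orange catch paddles of the cassette, 70 mm above its foot; in the dock it is 82 mm above the table. z up, y from catch to catch. Each upright paddle is 30 mm wide (x), reaches from 20 mm below to 16 mm above this point (4 mm clear of the dock's top), outer faces at y +28 and -28 mm: 56 mm across, 44 mm when both are fully pinched.
- catch_left (a joint): Travel inwards of the orange catch on the cassette's +y side, m: 0 out (hooked under the dock's lip), 0.006 fully pinched; a spring pushes it out with 2.4 N at 0 and 6 N fully in. It lets go of the dock above about 0.004. While the cap is on, the cap's tongues behind the paddles stop it at 0.0015.
- catch_right (a joint): The same for the orange catch on the -y side; grows inwards.
- cap_fin (a point): Grip point in the upright fin of the mint-green cap, on its centre line. The fin is 44 mm long (x), 12 mm thick (y), from 21 mm below this point to 11 mm above it; pinch it along y. 138 mm above the table at the start; 58 mm above whatever the cap stands on once set down.
- tray: Shallow aluminium tray, fixed, 220 (x) x 180 (y) mm, floor 3 mm thick, rim 18 mm high. Origin: centre of its underside on the table. The pink bottle stands inside it near its +x +y corner; the rest is free.
- bottle_pink: Bystander: small pink dye bottle with a white cap, 30 mm diameter, 60 mm tall, standing in the tray about 80 mm (x) and 58 mm (y) from the tray's centre. Origin under its base.
- bottle_blue: Bystander: the same in blue, on the table beyond the dock. Origin under its base.
- tin_black: Bystander: black candle tin, 66 mm diameter, 67 mm tall, on a round wooden board 190 mm across and 16 mm thick at the side opposite the tray. Origin under its base.
- tin_green: Bystander: green candle tin, 66 mm diameter, 52 mm tall, on the same board. Origin under its base.
- jar: Bystander: green glass jar, 74 mm diameter, 85 mm tall, beyond the dock. Origin under its base.
- scoop: Bystander: small scoop with a wooden handle, 170 mm long, lying on the table beyond the dock, to its right (-y). Origin under its middle.
- cassette: Scent cassette: black case 64 (x) x 31 (y) mm, 92 mm tall plus 8 mm of coloured vial tops, about 0.25 kg, standing in the dock with its foot 12 mm above the table. Origin under the middle of its foot, 70 mm below cassette_grip; same axes. Hooks reach to y +-33.5 mm, 24 to 34 mm above the foot.
- cap: Dust cap, 60 g: plate 76 (x) x 43 (y) mm below the fin, with 32 mm deep skirts and tongues on which it stands. Origin under their lower edges, 58 mm below cap_fin; z up. At first snapped on the cassette by sprung balls, axes as the dock's: pull straight up; it snaps free at some 8 to 15 N, 4 to 8 mm up, and is clear of cassette and catches after 32 mm.
Mind the look-alikes: they are no part of the job. Leave any purple look-alike of the cap alone. What is shaped like the dock but turquoise is not meant.

How it is judged:
By the outcome, as a careful person would: the job done as asked, in the order asked, and still so for the second after the job is handed in, while the arm keeps its last pose, push and grip.
It also fails if it takes over 61 s, if anything falls off the work surface, if the arm or the gripper's body presses on something with over 40 N, if the wrist force passes 120 N, or if a joint passes its speed limit or range.

## Robot

A 7-joint arm with a two-finger parallel gripper is mounted at the origin on the work surface. World frame = base frame: x ahead of the robot, y to its left, z up, the work surface at z = 0. Lengths are in mm, angles in rad, forces in N, time in s.
With the tool pointing down it reaches from about 425 to 950 mm from the base axis. Payload 4.7 kg.
Tool frame: the origin (TCP) lies between the finger pads; the fingertips stand 25 mm ahead of it and the grasp point (between the pads) lies 6 mm ahead of it; x points along the fingers, y is the direction in which the jaws open and shut, and the axes are right-handed (so a half turn about x gives the same grasp; the last joint's range is limited). The gripper opens to 85 mm and grips with 20 to 120 N. Pads are 22 mm wide; open, the fingers measure 114 mm over their backs; the gripper's body (76 mm by 85 mm) begins 54 mm behind the grasp point. The pads swing forward as they close: fully open they stand 13 mm farther back than shut.
Start: joints at [-1.174, 0.469, -0.049, 1.532, 0.024, 1.141, -0.082], TCP at [278.772, 614.762, 256.335] pointing down, gripper open.
Joint ranges: [-2.59, 2.59], [-0.33, 1.99], [-1.39, 1.29], [0.1, 2.45], [-1.04, 4.18], [0.21, 1.99], [-2.66, 2.66]. Speed limits (rad/s): [2.57, 2.57, 3.14, 3.14, 3.14, 3.14, 3.14].

## Interface

Orientations are given as a unit quaternion [w, x, y, z].
In Python, from workcell import get_state, capture, calibration, job_done gives the robot as it stands. The module is installed in compiled form; this text tells all that it offers.
- The arm moves only by the tool move_arm, never from a script. Its argument "series" is a list of rows, each an object of numbers: "tx", "ty", "tz": the shift along the tool's x, y, z each as a share of 6 cm, from -1 to 1; "ax", "ay", "az": the turn, a rotation vector about the tool's x, y, z each as a share of 6 degrees, from -1 to 1. A call has exactly 5 rows; each row shifts and turns the commanded pose from where the row before left it, along the tool's axes as they then stand; what a row does not reach is not made up. A row lasts 1/8 s, in which the tool goes at most 62.5 mm and 10.7 degrees, less where a joint would pass 70% of its speed; a pose out of reach is approached as far as the arm can. A call with a number of a shift or a turn outside -1 to 1 is refused whole. A call with a gripper value outside its range is refused whole. "jaw" is the closure, from -1 (fully open) to 1 (shut), set as the call begins (left out, the last holds). The fingers move at their own pace and stop on an object; "grip_force" is the grip in N (left out, the last holds). Time passes only in rows, so rows that do not move let the fingers close, or fill a call up. It gives the time, the measured TCP pose, the force and the opening at its end, in the units of the state.
- get_state(): the state, without advancing time (a new reading comes with each control period).
- capture(name): name is "scene" or "side" or "wrist"; returns the picture (400x640x3 uint8, red, green, blue); there is no depth.
- calibration(name): a dict with "mtx" (3x3 intrinsics, pixels), "position" and "orientation" of the camera in the world; the wrist camera has in their place "hand_eye" (4x4, takes a point from camera to tool coordinates, whose origin is the TCP and whose axes are the tool frame's). Camera axes: x right, y up, looking along -z (the intrinsics and any distortion apply to the point x, -y, -z); pixel columns grow to the right and rows downward; lengths in mm; the calibration is good to about 2 mm. A picture is of the moment at which its call begins: read the wrist's pose just before it. calibration takes no time and is no camera call.
- job_done(): hands the job in, once; it reports no verdict.
The state is a dict: "time": time; "joints": joint angles; "joint_velocities": joint speeds; "joint_efforts": joint torques, N m; "position": TCP position; "orientation": TCP orientation; "force": force on the tool from outside, world axes, zero at the start; "torque": the same for the moment, N m; "opening": finger opening in mm.
Only numpy, scipy, OpenCV 4.12 (cv2) and the standard library are available. Lean on these libraries where they do the work, as an engineer would, in place of code of your own. Each camera call takes 0.05 s, during which the arm holds its last target.

## Working session

There is one attempt and no reset: what is moved stays moved. The work goes in short steps, Python scripts to look and compute and a tool call to move; the robot and the scene stay as the last step left them, time stands still between calls to the robot, and variables do not carry over. Pictures are saved under pics/ and viewed, and the job is handed in when it is done.

Besides the shell and the picture viewer there is one more tool, called as name([rows], argument=value, ...), one row to a line, values as JSON. move_arm: Moves the arm, as the interface text tells. Its arguments: {"type":"object","properties":{"series":{"type":"array","items":{"type":"object","properties":{"tx":{"type":"number","minimum":-1,"maximum":1},"ty":{"type":"number","minimum":-1,"maximum":1},"tz":{"type":"number","minimum":-1,"maximum":1},"ax":{"type":"number","minimum":-1,"maximum":1},"ay":{"type":"number","minimum":-1,"maximum":1},"az":{"type":"number","minimum":-1,"maximum":1}}}},"jaw":{"type":"number"},"grip_force":{"type":"number"}},"required":["series"]}

```bash
mkdir -p pics
python3 - <<'E'
from workcell import *
import cv2
s=get_state();print({k:(s[k]) for k in('time','position','orientation','force','opening')})
for n in("scene","side","wrist"):
    im=capture(n);cv2.imwrite(f"pics/{n}0.png",cv2.cvtColor(im,cv2.COLOR_RGB2BGR));print(n,calibration(n))
E
```

```text
{'time': 0.0, 'position': array([278.55227053, 614.24079666, 255.24584178]), 'orientation': array([ 0.69101774,  0.14870104,  0.69127221, -0.15008403]), 'force': array([ 0.06036865, -0.09771336,  0.63831073]), 'opening': 85.38894965102735}
scene {'mtx': array([[514.34393735,   0.        , 324.59457679],
       [  0.        , 514.34393735, 202.27187387],
       [  0.        ,   0.        ,   1.        ]]), 'position': array([ 888.51515617,  547.65750225, 1104.36806716]), 'orientation': array([0.28471694, 0.07619142, 0.27342754, 0.91562466])}
side {'mtx': array([[403.22471863,   0.        , 317.59016283],
       [  0.        , 403.22471863, 203.07920989],
       [  0.        ,   0.        ,   1.        ]]), 'position': array([ 345.20055584, -862.22329298,  752.75615052]), 'orientation': array([ 0.88783607,  0.4480861 , -0.05655447, -0.08813372])}
wrist {'mtx': array([[309.3218652 ,   0.        , 321.12439096],
       [  0.        , 309.3218652 , 194.57009033],
       [  0.        ,   0.        ,   1.        ]]), 'hand_eye': array([[ 9.12425419e-04,  2.64450019e-01, -9.64398960e-01,
        -1.17045576e+02],
       [ 9.99998884e-01,  8.99369609e-04,  1.19272496e-03,
         1.96932851e-01],
       [ 1.18276726e-03, -9.64398973e-01, -2.64448904e-01,
        -6.73517235e+01],
       [ 0.00000000e+00,  0.00000000e+00,  0.00000000e+00,
         1.00000000e+00]])}
```

View pics/scene0.png

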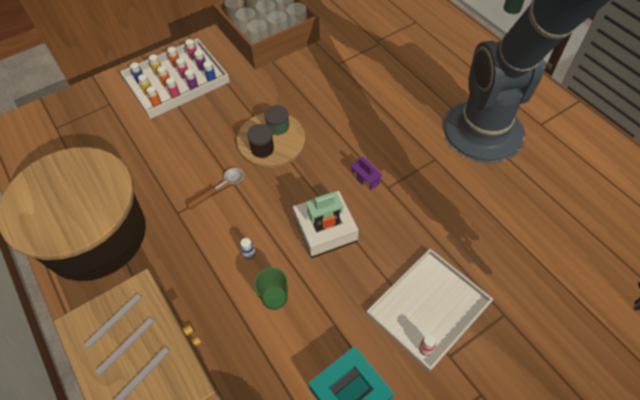

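View pics/side0.png

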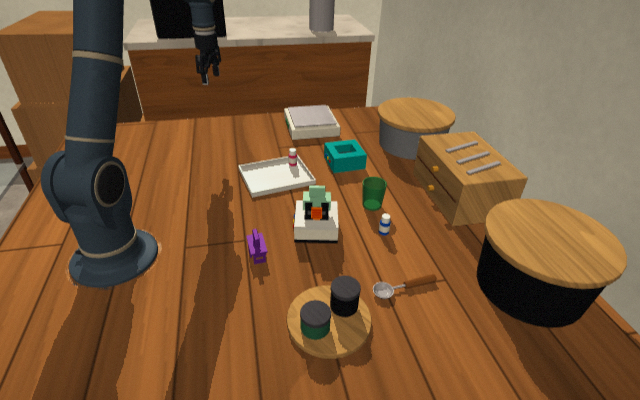

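View pics/wrist0.png

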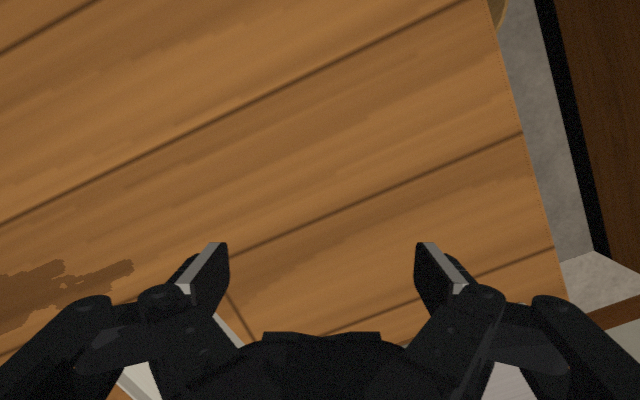

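The scene view shows the dock with the mint cap near (325,220), the tray near (430,305), the purple look-alike at (367,172) and the turquoise dock at (350,375). Next I'll zoom in to measure.

```bash
cat > h.py <<'E'
import numpy as np,cv2
from scipy.spatial.transform import Rotation as R
from workcell import *
def q2R(q): return R.from_quat([q[1],q[2],q[3],q[0]]).as_matrix()
def cam(n,st=None):
    c=calibration(n)
    if n=='wrist':
        T=np.array(c['hand_eye']);Rt=q2R(st['orientation'])
        return c['mtx'],Rt@T[:3,:3],Rt@T[:3,3]+st['position']
    return c['mtx'],q2R(c['orientation']),np.array(c['position'])
def ray(C,u,v):
    K,Rm,p=C;d=np.array([(u-K[0,2])/K[0,0],-(v-K[1,2])/K[1,1],-1.]);return p,Rm@d
def atz(C,u,v,z):
    p,d=ray(C,u,v);return p+d*(z-p[2])/d[2]
def proj(C,P):
    K,Rm,p=C;q=(np.atleast_2d(P)-p)@Rm;return np.c_[K[0,0]*q[:,0]/-q[:,2]+K[0,2],K[1,1]*-q[:,1]/-q[:,2]+K[1,2]]
def crop(src,dst,x0,y0,x1,y1,f):
    im=cv2.imread(src)[y0:y1,x0:x1];cv2.imwrite(dst,cv2.resize(im,None,fx=f,fy=f,interpolation=cv2.INTER_CUBIC))
E
python3 - <<'E'
from h import *
crop('pics/scene0.png','pics/s0dock.png',285,180,365,260,7)
crop('pics/scene0.png','pics/s0tray.png',360,240,500,375,4)
crop('pics/side0.png','pics/d0dock.png',280,175,350,250,7)
C=cam('scene');D=cam('side')
for u,v in((325,222),(430,308),(367,172),(302,208),(346,194)):print(u,v,atz(C,u,v,58).round(),atz(C,u,v,0).round())
print(atz(D,316,205,130).round())
E
```

```text
325 222 [551.  24.  58.] [532.  -5.   0.]
430 308 [487. 328.  58.] [465. 316.   0.]
367 172 [382. -37.  58.] [353. -69.   0.]
302 208 [574. -40.  58.] [557. -73.   0.]
346 194 [464. -13.  58.] [440. -44.   0.]
[528. -43. 130.]
```

View pics/s0dock.png

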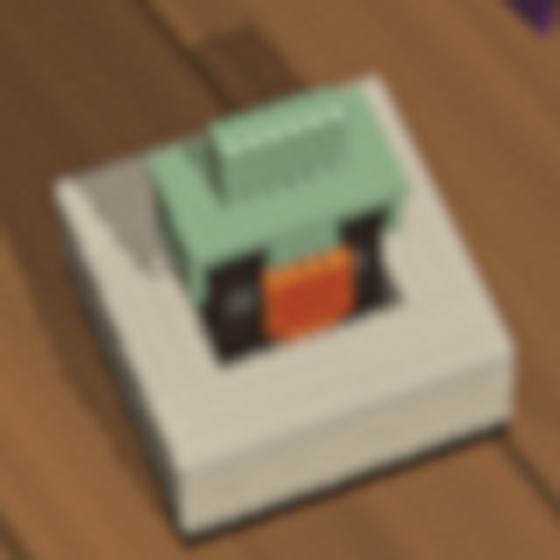

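View pics/s0tray.png

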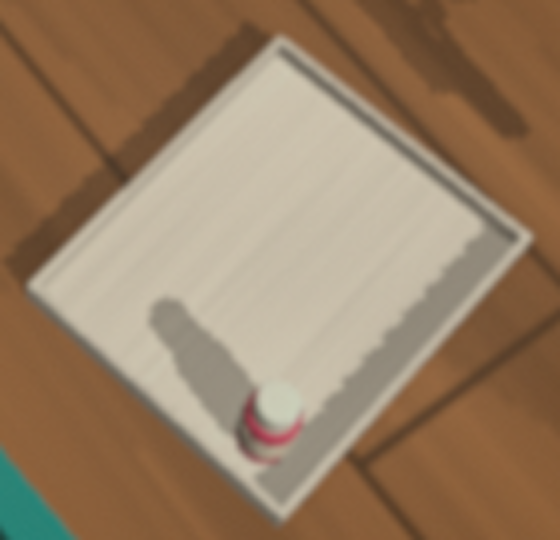

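View pics/d0dock.png

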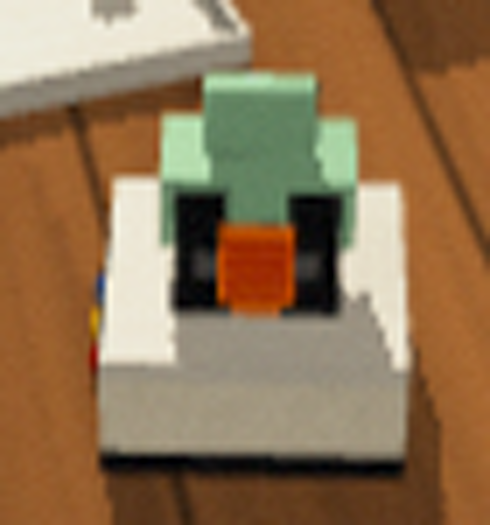

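Run:
```python
from h import *
from scipy.optimize import least_squares
C=cam('scene');D=cam('side')
a=np.array([(62,182),(378,78),(514,352),(185,470)])/7+[285,180]
P=np.array([atz(C,u,v,58) for u,v in a]);print(P.round(1),P.mean(0).round(1))
b=np.array([(112,178),(403,183),(408,368),(100,360)])/7+[280,175]
P2=np.array([atz(D,u,v,58) for u,v in b]);print(P2.round(1),P2.mean(0).round(1))
for Q in(P,P2):
  for i in range(4):
    e=Q[(i+1)%4]-Q[i];print(np.linalg.norm(e).round(1),np.degrees(np.arctan2(e[1],e[0])).round(1))
t=np.array([(280,38),(532,238),(283,520),(30,285)])/4+[360,240]
Q=np.array([atz(C,u,v,18) for u,v in t]);print(Q.round(1),Q.mean(0).round(1))
for i in range(4):
    e=Q[(i+1)%4]-Q[i];print(np.linalg.norm(e).round(1),np.degrees(np.arctan2(e[1],e[0])).round(1))
# fin top corners scene z=149
f=np.array([(215,130),(340,88),(352,105),(225,152)])/7+[285,180]
F=np.array([atz(C,u,v,149) for u,v in f]);print(F.round(1),F.mean(0).round(1))
s=get_state();Rt=q2R(s['orientation']);print(Rt.round(3),s['time'])
print(atz(C,*(np.array([278,400])/4+[360,240]),60).round())
```

```text
[[587.3 -56.4  58. ]
 [472.8 -29.5  58. ]
 [499.3  87.   58. ]
 [614.2  61.4  58. ]] [543.4  15.6  58. ]
[[496.2  83.9  58. ]
 [615.5  58.7  58. ]
 [587.5 -59.1  58. ]
 [472.  -32.9  58. ]] [542.8  12.6  58. ]
117.5 166.8
119.5 77.2
117.8 -12.6
120.9 -102.9
121.9 -11.9
121.1 -103.3
118.5 167.2
119.3 78.3
[[376.5 208.2  18. ]
 [343.5 383.8  18. ]
 [559.  423.4  18. ]
 [590.1 246.9  18. ]] [467.3 315.6  18. ]
178.6 100.6
219.0 10.4
179.2 -80.0
217.1 -169.7
[[563.    7.4 149. ]
 [521.2  16.9 149. ]
 [521.8  24.5 149. ]
 [565.   16.2 149. ]] [542.7  16.2 149. ]
[[-0.001  0.413  0.911]
 [-0.001  0.911 -0.413]
 [-1.    -0.002  0.   ]] 0.15
[534. 380.  60.]
```

Two views agree on the dock (centre about (543,14.5), yaw about -12.6°). The tray is at (467,316), yaw 10.4°. I'll turn the tool to match and go over the dock.

move_arm([
  {"ax": -0.98},
  {"ax": -0.98,"ty": -0.3,"tz": 0.2},
  {"ty": -0.6,"tz": 0.45},
  {"ty": -0.73,"tz": 0.54},
  {"ty": -0.73,"tz": 0.54},
], jaw=-1, grip_force=40)

```text
invalid input at $.series[0]: expected keys tx, ty, tz, ax, ay, az
```

move_arm([
  {"ty": -0.73,"tz": 0.54},
  {"ty": -0.73,"tz": 0.54},
  {"ty": -0.73,"tz": 0.54},
  {"ty": -0.73,"tz": 0.54},
  {"ty": -0.73,"tz": 0.54},
])

```text
invalid input at $.series[0]: expected keys tx, ty, tz, ax, ay, az
```

move_arm([
  {"ty": -0.73,"tz": 0.5},
  {"ty": -0.65,"tz": 0.45},
  {"ty": -0.4,"tz": 0.3},
  {},
  {},
])

```text
invalid input at $.series[0]: expected keys tx, ty, tz, ax, ay, az
```

```bash
cat >> h.py <<'E'
def togo(target,yaw_y=None,s=None):
    s=s or get_state();Rt=q2R(s['orientation']);d=np.array(target)-s['position']
    print('t',s['time'],'pos',s['position'].round(1),'yang',np.degrees(np.arctan2(Rt[1,1],Rt[0,1])).round(2),'xdir',Rt[:,0].round(3),'F',s['force'].round(1),'open',round(s['opening'],1))
    print('tool delta mm',(Rt.T@d).round(1),'units',(Rt.T@d/60).round(3))
def snap(n,f):
    s=get_state();im=capture(n);cv2.imwrite(f,cv2.cvtColor(im,cv2.COLOR_RGB2BGR));return cam(n,s)
E
python3 - <<'E'
from h import *
togo([543,14.5,255])
C=snap('wrist','pics/w1.png')
c,s=np.cos(np.radians(-12.6)),np.sin(np.radians(-12.6))
def W(x,y,z):return [543+c*x-s*y,14.5+s*x+c*y,z]
im=cv2.imread('pics/w1.png')
for P in[W(x,y,58) for x in(-60,60) for y in(-60,60)]+[W(x,y,149) for x in(-22,22) for y in(-6,6)]:
    u=proj(C,P)[0];cv2.circle(im,tuple(int(k) for k in u),3,(255,0,255),1)
cv2.imwrite('pics/w1o.png',im)
E
```

```text
t 0.15 pos [278.6 614.4 255.5] yang 65.61 xdir [-0.001 -0.001 -1.   ] F [ 0.1 -0.1 -0.2] open 85.5
tool delta mm [   1.2 -437.1  488.5] units [ 0.019 -7.286  8.142]
```

View pics/w1o.png

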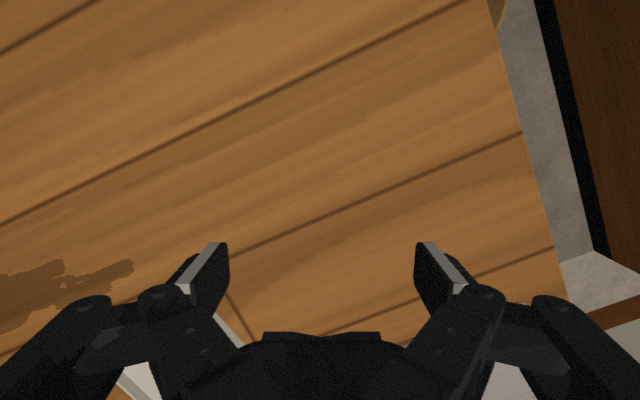

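All six keys are required in each row, so the calls were refused and nothing moved. I'll resend them in full.

move_arm([
  {"tx": 0,"ty": 0,"tz": 0,"ax": -0.98,"ay": 0,"az": 0},
  {"tx": 0,"ty": -0.3,"tz": 0.2,"ax": -0.98,"ay": 0,"az": 0},
  {"tx": 0,"ty": -0.6,"tz": 0.45,"ax": 0,"ay": 0,"az": 0},
  {"tx": 0,"ty": -0.73,"tz": 0.54,"ax": 0,"ay": 0,"az": 0},
  {"tx": 0,"ty": -0.73,"tz": 0.54,"ax": 0,"ay": 0,"az": 0},
], jaw=-1, grip_force=40)

```text
time: 0.82
position: [347.5, 451.6, 256.1]
orientation: [0.703, 0.078, 0.703, -0.078]
force: [0.7, 0.1, 0.4]
opening: 85.2
```

move_arm([
  {"tx": 0,"ty": -0.73,"tz": 0.54,"ax": 0,"ay": 0,"az": 0},
  {"tx": 0,"ty": -0.73,"tz": 0.54,"ax": 0,"ay": 0,"az": 0},
  {"tx": 0,"ty": -0.73,"tz": 0.54,"ax": 0,"ay": 0,"az": 0},
  {"tx": 0,"ty": -0.73,"tz": 0.54,"ax": 0,"ay": 0,"az": 0},
  {"tx": 0,"ty": -0.73,"tz": 0.54,"ax": 0,"ay": 0,"az": 0},
])

```text
time: 1.45
position: [457.6, 202.3, 256.4]
orientation: [0.703, 0.078, 0.703, -0.078]
force: [0.9, 0.5, 1.2]
opening: 85.3
```

move_arm([
  {"tx": 0,"ty": -0.73,"tz": 0.5,"ax": 0,"ay": 0,"az": 0},
  {"tx": 0,"ty": -0.65,"tz": 0.45,"ax": 0,"ay": 0,"az": 0},
  {"tx": 0,"ty": -0.4,"tz": 0.3,"ax": 0,"ay": 0,"az": 0},
  {"tx": 0,"ty": 0,"tz": 0,"ax": 0,"ay": 0,"az": 0},
  {"tx": 0,"ty": 0,"tz": 0,"ax": 0,"ay": 0,"az": 0},
])

```text
time: 2.08
position: [506.5, 84.5, 256.2]
orientation: [0.703, 0.078, 0.703, -0.077]
force: [-0.0, 0.1, -0.6]
opening: 85.3
```

```bash
cat > ov.py <<'E'
from h import *
import sys
f=sys.argv[1]
togo([543,14.5,255])
C=snap('wrist',f'pics/{f}.png')
c,s=np.cos(np.radians(-12.6)),np.sin(np.radians(-12.6))
def W(x,y,z):return [543+c*x-s*y,14.5+s*x+c*y,z]
im=cv2.imread(f'pics/{f}.png')
for P in[W(x,y,58) for x in(-60,60) for y in(-60,60)]+[W(x,y,149) for x in(-22,22) for y in(-6,6)]:
    u=proj(C,P)[0];cv2.circle(im,tuple(int(round(k)) for k in u),2,(255,0,255),1)
cv2.imwrite(f'pics/{f}o.png',im)
E
python3 ov.py w2
```

```text
t 2.075 pos [506.5  84.5 256.2] yang 77.43 xdir [-0.001  0.001 -1.   ] F [-0.   0.1 -0.6] open 85.3
tool delta mm [  1.1 -60.4  50.8] units [ 0.018 -1.006  0.847]
```

View pics/w2o.png

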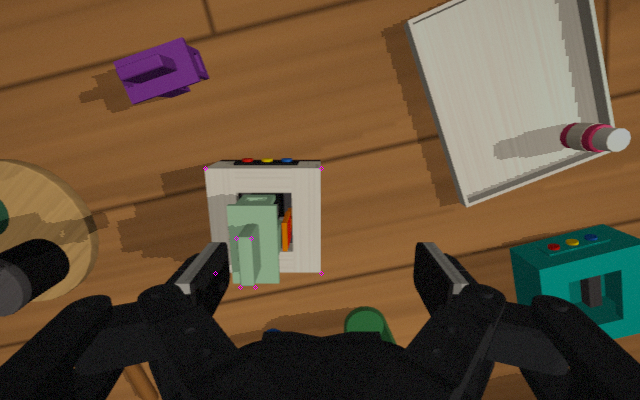

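The dock and fin corners overlay within about 1 px: dock corners (206,169)-(321,272), fin top near (246,240). I'll move over it, then descend to TCP z of about 147.

move_arm([
  {"tx": 0,"ty": -0.35,"tz": 0.3,"ax": 0,"ay": 0,"az": 0},
  {"tx": 0,"ty": -0.4,"tz": 0.35,"ax": 0,"ay": 0,"az": 0},
  {"tx": 0,"ty": -0.256,"tz": 0.197,"ax": 0,"ay": 0,"az": 0},
  {"tx": 0.3,"ty": 0,"tz": 0,"ax": 0,"ay": 0,"az": 0},
  {"tx": 0.4,"ty": 0,"tz": 0,"ax": 0,"ay": 0,"az": 0},
])

```text
time: 2.75
position: [543.7, 15.0, 214.3]
orientation: [0.703, 0.077, 0.702, -0.077]
force: [1.0, 0.8, 0.5]
opening: 85.1
```

move_arm([
  {"tx": 0.3,"ty": 0,"tz": 0,"ax": 0,"ay": 0,"az": 0},
  {"tx": 0.2,"ty": 0,"tz": 0,"ax": 0,"ay": 0,"az": 0},
  {"tx": 0,"ty": 0,"tz": 0,"ax": 0,"ay": 0,"az": 0},
  {"tx": 0,"ty": 0,"tz": 0,"ax": 0,"ay": 0,"az": 0},
  {"tx": 0,"ty": 0,"tz": 0,"ax": 0,"ay": 0,"az": 0},
])

```text
time: 3.38
position: [543.9, 13.5, 185.1]
orientation: [0.703, 0.078, 0.702, -0.078]
force: [0.4, 1.0, -0.7]
opening: 85.5
```

```bash
python3 ov.py w3
python3 - <<'E'
from h import *
togo([543,14.5,147])
snap('side','pics/d3.png');crop('pics/d3.png','pics/d3c.png',265,140,365,250,6)
E
```

```text
t 3.375 pos [543.9  13.5 185.1] yang 77.37 xdir [ 0.002  0.    -1.   ] F [ 0.4  1.  -0.7] open 85.5
tool delta mm [-69.9   0.8  -1. ] units [-1.165  0.013 -0.016]
t 3.425 pos [543.8  13.5 185. ] yang 77.36 xdir [ 0.001  0.    -1.   ] F [ 0.5 -0.3  0. ] open 85.0
tool delta mm [38.   0.8 -1. ] units [ 0.633  0.013 -0.017]
```

View pics/w3o.png

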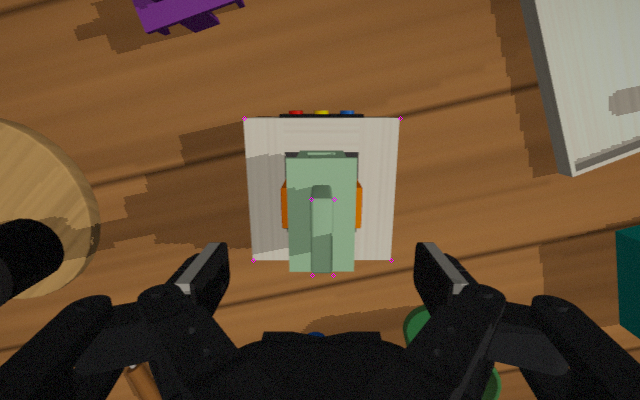

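View pics/d3c.png

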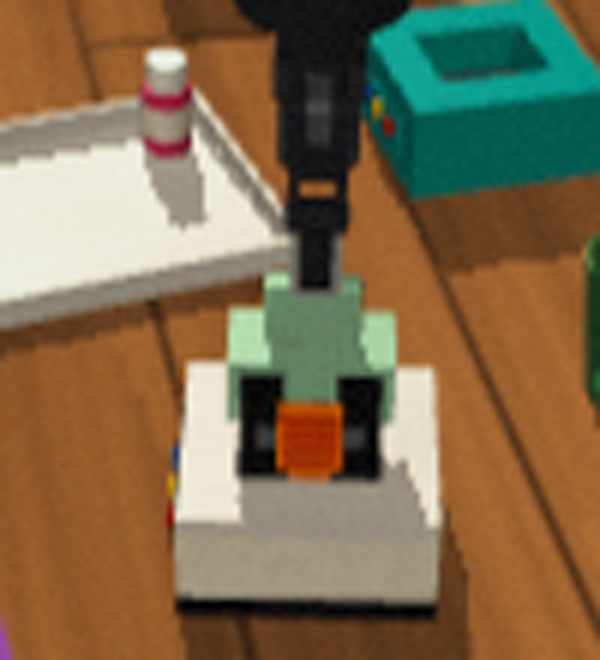

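The fin is centred between the jaws (fin u about 322, jaw middle about 321). I'll descend 38 mm and close gently.

move_arm([
  {"tx": 0.2,"ty": 0.01,"tz": -0.016,"ax": 0,"ay": 0,"az": 0},
  {"tx": 0.2,"ty": 0,"tz": 0,"ax": 0,"ay": 0,"az": 0},
  {"tx": 0.15,"ty": 0,"tz": 0,"ax": 0,"ay": 0,"az": 0},
  {"tx": 0.08,"ty": 0,"tz": 0,"ax": 0,"ay": 0,"az": 0},
  {"tx": 0,"ty": 0,"tz": 0,"ax": 0,"ay": 0,"az": 0},
])

```text
time: 4.1
position: [542.4, 14.2, 146.0]
orientation: [0.703, 0.078, 0.703, -0.078]
force: [0.1, 0.8, -0.3]
opening: 86.0
```

move_arm([
  {"tx": 0,"ty": 0,"tz": 0,"ax": 0,"ay": 0,"az": 0},
  {"tx": 0,"ty": 0,"tz": 0,"ax": 0,"ay": 0,"az": 0},
  {"tx": 0,"ty": 0,"tz": 0,"ax": 0,"ay": 0,"az": 0},
  {"tx": 0,"ty": 0,"tz": 0,"ax": 0,"ay": 0,"az": 0},
  {"tx": 0,"ty": 0,"tz": 0,"ax": 0,"ay": 0,"az": 0},
], jaw=1, grip_force=40)

```text
time: 4.72
position: [542.7, 14.2, 146.7]
orientation: [0.703, 0.078, 0.703, -0.078]
force: [-1.6, -0.1, 1.0]
opening: 11.4
```

move_arm([
  {"tx": 0,"ty": 0,"tz": 0,"ax": 0,"ay": 0,"az": 0},
  {"tx": 0,"ty": 0,"tz": 0,"ax": 0,"ay": 0,"az": 0},
  {"tx": 0,"ty": 0,"tz": 0,"ax": 0,"ay": 0,"az": 0},
  {"tx": 0,"ty": 0,"tz": 0,"ax": 0,"ay": 0,"az": 0},
  {"tx": 0,"ty": 0,"tz": 0,"ax": 0,"ay": 0,"az": 0},
])

```text
time: 5.35
position: [542.7, 14.2, 146.7]
orientation: [0.703, 0.078, 0.703, -0.078]
force: [0.4, 0.2, 4.0]
opening: 11.4
```

Gripped, with the opening at 11.4 against a 12 mm fin. I'll pull straight up slowly at first.

move_arm([
  {"tx": -0.05,"ty": 0,"tz": 0,"ax": 0,"ay": 0,"az": 0},
  {"tx": -0.05,"ty": 0,"tz": 0,"ax": 0,"ay": 0,"az": 0},
  {"tx": -0.05,"ty": 0,"tz": 0,"ax": 0,"ay": 0,"az": 0},
  {"tx": -0.05,"ty": 0,"tz": 0,"ax": 0,"ay": 0,"az": 0},
  {"tx": -0.05,"ty": 0,"tz": 0,"ax": 0,"ay": 0,"az": 0},
])

```text
time: 5.98
position: [542.5, 14.1, 161.8]
orientation: [0.703, 0.078, 0.703, -0.078]
force: [-1.4, 0.1, -5.9]
opening: 11.2
```

move_arm([
  {"tx": -0.1,"ty": 0,"tz": 0,"ax": 0,"ay": 0,"az": 0},
  {"tx": -0.1,"ty": 0,"tz": 0,"ax": 0,"ay": 0,"az": 0},
  {"tx": -0.15,"ty": 0,"tz": 0,"ax": 0,"ay": 0,"az": 0},
  {"tx": -0.2,"ty": 0,"tz": 0,"ax": 0,"ay": 0,"az": 0},
  {"tx": -0.2,"ty": 0,"tz": 0,"ax": 0,"ay": 0,"az": 0},
])

```text
time: 6.6
position: [542.9, 14.2, 207.7]
orientation: [0.703, 0.078, 0.702, -0.078]
force: [0.1, 0.6, -0.5]
opening: 11.3
```

move_arm([
  {"tx": -0.3,"ty": 0,"tz": 0,"ax": 0,"ay": 0,"az": 0},
  {"tx": -0.3,"ty": 0,"tz": 0,"ax": 0,"ay": 0,"az": 0},
  {"tx": -0.2,"ty": 0,"tz": 0,"ax": 0,"ay": 0,"az": 0},
  {"tx": 0,"ty": 0,"tz": 0,"ax": 0,"ay": 0,"az": 0},
  {"tx": 0,"ty": 0,"tz": 0,"ax": 0,"ay": 0,"az": 0},
])

```text
time: 7.22
position: [542.1, 14.2, 253.9]
orientation: [0.702, 0.078, 0.703, -0.078]
force: [0.1, 0.4, -1.4]
opening: 11.3
```

Run:
```python
from h import *
togo([440.5,295.4,246])
snap('side','pics/d4.png');crop('pics/d4.png','pics/d4c.png',245,100,385,250,4)
snap('wrist','pics/w4.png')
```

```text
t 7.225 pos [542.1  14.2 253.9] yang 77.37 xdir [-0.001 -0.    -1.   ] F [ 0.1  0.4 -1.4] open 11.3
tool delta mm [   8.   252.1 -160.6] units [ 0.134  4.202 -2.677]
```

View pics/d4c.png

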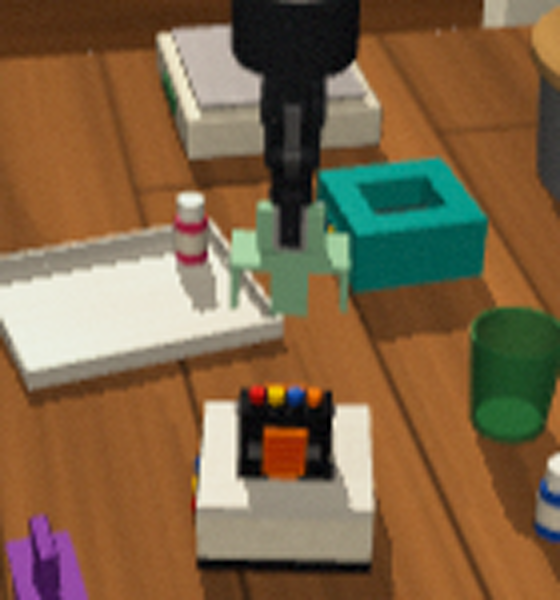

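View pics/w4.png

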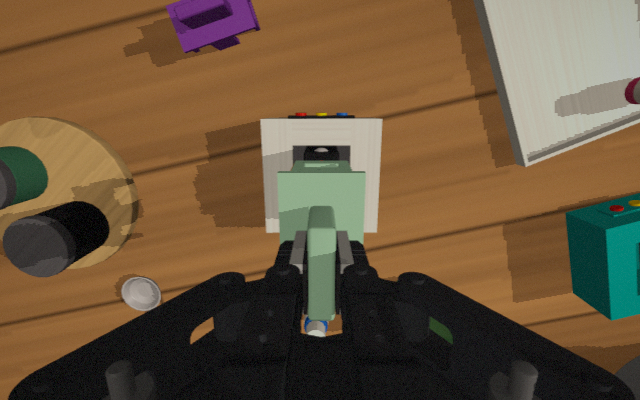

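The cap came off cleanly and hangs upright, and the cassette is still in the dock. I'll carry the cap to the tray, where touch-down is expected at TCP z of about 69.7.

move_arm([
  {"tx": 0,"ty": 0.25,"tz": -0.17,"ax": 0,"ay": 0,"az": 0},
  {"tx": 0,"ty": 0.5,"tz": -0.33,"ax": 0,"ay": 0,"az": 0},
  {"tx": 0,"ty": 0.6,"tz": -0.4,"ax": 0,"ay": 0,"az": 0},
  {"tx": 0,"ty": 0.6,"tz": -0.4,"ax": 0,"ay": 0,"az": 0},
  {"tx": 0,"ty": 0.6,"tz": -0.4,"ax": 0,"ay": 0,"az": 0},
])

```text
time: 7.95
position: [474.9, 188.2, 254.3]
orientation: [0.703, 0.077, 0.703, -0.077]
force: [0.4, 0.4, -0.9]
opening: 11.5
```

move_arm([
  {"tx": 0,"ty": 0.6,"tz": -0.4,"ax": 0,"ay": 0,"az": 0},
  {"tx": 0,"ty": 0.6,"tz": -0.33,"ax": 0,"ay": 0,"az": 0},
  {"tx": 0,"ty": 0.45,"tz": -0.25,"ax": 0,"ay": 0,"az": 0},
  {"tx": 0.3,"ty": 0,"tz": 0,"ax": 0,"ay": 0,"az": 0},
  {"tx": 0.4,"ty": 0,"tz": 0,"ax": 0,"ay": 0,"az": 0},
])

```text
time: 8.57
position: [439.6, 297.2, 212.3]
orientation: [0.703, 0.077, 0.703, -0.076]
force: [0.5, -0.3, -1.0]
opening: 11.5
```

move_arm([
  {"tx": 0.5,"ty": 0,"tz": 0,"ax": 0,"ay": 0,"az": 0},
  {"tx": 0.5,"ty": 0,"tz": 0,"ax": 0,"ay": 0,"az": 0},
  {"tx": 0.4,"ty": 0,"tz": 0,"ax": 0,"ay": 0,"az": 0},
  {"tx": 0.3,"ty": 0,"tz": 0,"ax": 0,"ay": 0,"az": 0},
  {"tx": 0,"ty": 0,"tz": 0,"ax": 0,"ay": 0,"az": 0},
])

```text
time: 9.2
position: [438.9, 295.5, 109.1]
orientation: [0.702, 0.077, 0.704, -0.078]
force: [-0.9, -0.1, 0.1]
opening: 11.3
```

Run:
```python
from h import *
togo([440.5,295.4,70])
snap('side','pics/d5.png');crop('pics/d5.png','pics/d5c.png',215,90,355,230,4)
snap('scene','pics/s5.png');crop('pics/s5.png','pics/s5c.png',350,230,500,375,4)
```

```text
t 9.2 pos [438.9 295.5 109.1] yang 77.44 xdir [-0.003 -0.002 -1.   ] F [-0.9 -0.1  0.1] open 11.3
tool delta mm [39.1  0.3  1.7] units [0.652 0.005 0.028]
```

View pics/d5c.png

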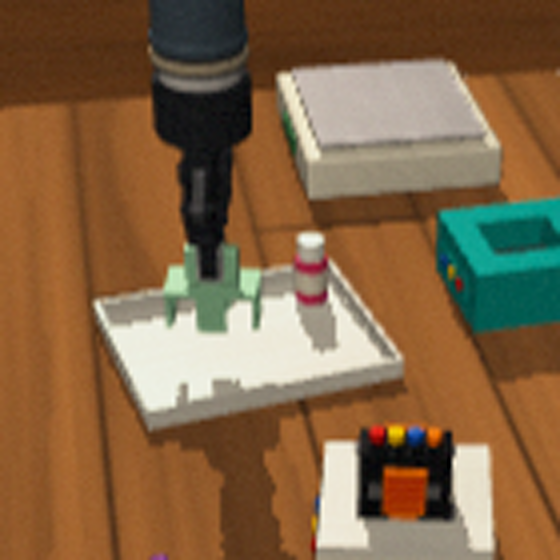

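View pics/s5c.png

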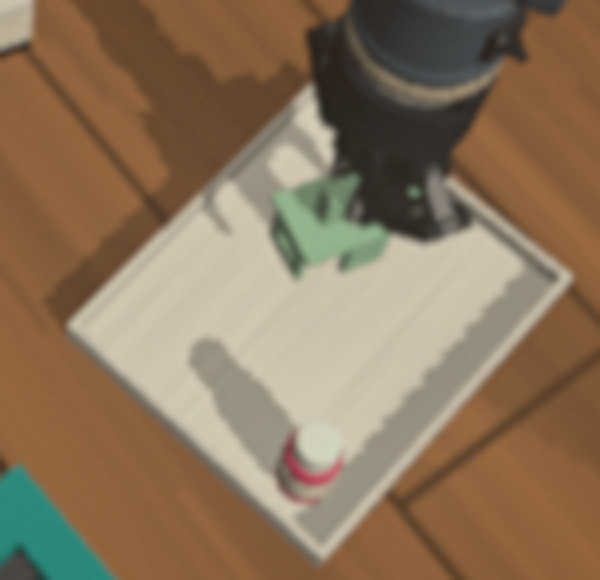

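The cap is upright and well inside the tray, clear of the pink bottle. I'll lower it 32 mm and then creep down.

move_arm([
  {"tx": 0.2,"ty": 0,"tz": 0,"ax": 0,"ay": 0,"az": 0},
  {"tx": 0.2,"ty": 0,"tz": 0,"ax": 0,"ay": 0,"az": 0},
  {"tx": 0.12,"ty": 0,"tz": 0,"ax": 0,"ay": 0,"az": 0},
  {"tx": 0.05,"ty": 0,"tz": 0,"ax": 0,"ay": 0,"az": 0},
  {"tx": 0,"ty": 0,"tz": 0,"ax": 0,"ay": 0,"az": 0},
])

```text
time: 9.93
position: [440.7, 295.2, 76.1]
orientation: [0.703, 0.078, 0.703, -0.078]
force: [-1.1, 0.5, 0.0]
opening: 11.7
```

move_arm([
  {"tx": 0.02,"ty": 0,"tz": 0,"ax": 0,"ay": 0,"az": 0},
  {"tx": 0.02,"ty": 0,"tz": 0,"ax": 0,"ay": 0,"az": 0},
  {"tx": 0,"ty": 0,"tz": 0,"ax": 0,"ay": 0,"az": 0},
  {"tx": 0,"ty": 0,"tz": 0,"ax": 0,"ay": 0,"az": 0},
  {"tx": 0,"ty": 0,"tz": 0,"ax": 0,"ay": 0,"az": 0},
])

```text
time: 10.55
position: [440.8, 295.4, 74.0]
orientation: [0.703, 0.078, 0.703, -0.078]
force: [-0.2, -0.4, -1.0]
opening: 11.1
```

move_arm([
  {"tx": 0.02,"ty": 0,"tz": 0,"ax": 0,"ay": 0,"az": 0},
  {"tx": 0.02,"ty": 0,"tz": 0,"ax": 0,"ay": 0,"az": 0},
  {"tx": 0.01,"ty": 0,"tz": 0,"ax": 0,"ay": 0,"az": 0},
  {"tx": 0,"ty": 0,"tz": 0,"ax": 0,"ay": 0,"az": 0},
  {"tx": 0,"ty": 0,"tz": 0,"ax": 0,"ay": 0,"az": 0},
])

```text
time: 11.18
position: [440.8, 295.3, 70.9]
orientation: [0.703, 0.078, 0.703, -0.078]
force: [0.1, 0.4, -0.6]
opening: 11.3
```

move_arm([
  {"tx": 0.01,"ty": 0,"tz": 0,"ax": 0,"ay": 0,"az": 0},
  {"tx": 0.01,"ty": 0,"tz": 0,"ax": 0,"ay": 0,"az": 0},
  {"tx": 0,"ty": 0,"tz": 0,"ax": 0,"ay": 0,"az": 0},
  {"tx": 0,"ty": 0,"tz": 0,"ax": 0,"ay": 0,"az": 0},
  {"tx": 0,"ty": 0,"tz": 0,"ax": 0,"ay": 0,"az": 0},
])

```text
time: 11.8
position: [440.8, 295.4, 69.9]
orientation: [0.703, 0.078, 0.703, -0.078]
force: [-1.2, -0.3, 2.8]
opening: 11.4
```

move_arm([
  {"tx": 0.01,"ty": 0,"tz": 0,"ax": 0,"ay": 0,"az": 0},
  {"tx": 0,"ty": 0,"tz": 0,"ax": 0,"ay": 0,"az": 0},
  {"tx": 0,"ty": 0,"tz": 0,"ax": 0,"ay": 0,"az": 0},
  {"tx": 0,"ty": 0,"tz": 0,"ax": 0,"ay": 0,"az": 0},
  {"tx": 0,"ty": 0,"tz": 0,"ax": 0,"ay": 0,"az": 0},
])

```text
time: 12.42
position: [440.7, 295.4, 69.8]
orientation: [0.703, 0.078, 0.703, -0.078]
force: [-2.4, -1.7, 7.4]
opening: 11.1
```

Contact is confirmed (Fz rising to 7 N, z at the expected 69.8). I'll release and rise straight up.

move_arm([
  {"tx": 0,"ty": 0,"tz": 0,"ax": 0,"ay": 0,"az": 0},
  {"tx": 0,"ty": 0,"tz": 0,"ax": 0,"ay": 0,"az": 0},
  {"tx": 0,"ty": 0,"tz": 0,"ax": 0,"ay": 0,"az": 0},
  {"tx": 0,"ty": 0,"tz": 0,"ax": 0,"ay": 0,"az": 0},
  {"tx": 0,"ty": 0,"tz": 0,"ax": 0,"ay": 0,"az": 0},
], jaw=-1)

```text
time: 13.05
position: [440.8, 295.3, 69.0]
orientation: [0.703, 0.078, 0.703, -0.078]
force: [0.4, -0.7, -0.2]
opening: 85.0
```

move_arm([
  {"tx": -0.1,"ty": 0,"tz": 0,"ax": 0,"ay": 0,"az": 0},
  {"tx": -0.2,"ty": 0,"tz": 0,"ax": 0,"ay": 0,"az": 0},
  {"tx": -0.3,"ty": 0,"tz": 0,"ax": 0,"ay": 0,"az": 0},
  {"tx": -0.4,"ty": 0,"tz": 0,"ax": 0,"ay": 0,"az": 0},
  {"tx": -0.5,"ty": 0,"tz": 0,"ax": 0,"ay": 0,"az": 0},
])

```text
time: 13.68
position: [440.6, 295.2, 160.4]
orientation: [0.703, 0.078, 0.703, -0.078]
force: [0.5, 0.5, -0.5]
opening: 85.5
```

move_arm([
  {"tx": -0.5,"ty": 0,"tz": 0,"ax": 0,"ay": 0,"az": 0},
  {"tx": -0.5,"ty": 0,"tz": 0,"ax": 0,"ay": 0,"az": 0},
  {"tx": -0.3,"ty": 0,"tz": 0,"ax": 0,"ay": 0,"az": 0},
  {"tx": 0,"ty": -0.4,"tz": 0.25,"ax": 0,"ay": 0,"az": 0},
  {"tx": 0,"ty": -0.6,"tz": 0.38,"ax": 0,"ay": 0,"az": 0},
])

```text
time: 14.3
position: [464.5, 229.1, 238.5]
orientation: [0.703, 0.077, 0.702, -0.076]
force: [0.6, 0.1, 0.5]
opening: 85.7
```

Run:
```python
from h import *
togo([543,14.5,200])
snap('side','pics/d6.png');crop('pics/d6.png','pics/d6c.png',215,90,355,230,4)
```

```text
t 14.3 pos [464.5 229.1 238.5] yang 77.56 xdir [ 0.002  0.002 -1.   ] F [0.6 0.1 0.5] open 85.7
tool delta mm [  38.2 -192.7  122.9] units [ 0.637 -3.212  2.048]
```

View pics/d6c.png

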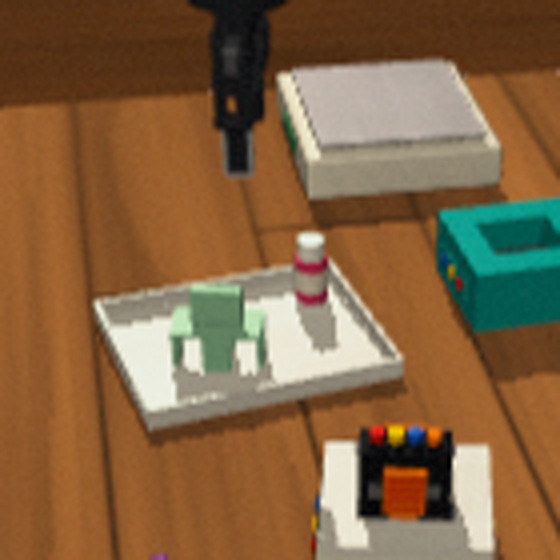

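The cap stands upright in the tray and the pink bottle is untouched. Now back over the dock.

move_arm([
  {"tx": 0,"ty": -0.6,"tz": 0.38,"ax": 0,"ay": 0,"az": 0},
  {"tx": 0,"ty": -0.7,"tz": 0.45,"ax": 0,"ay": 0,"az": 0},
  {"tx": 0,"ty": -0.7,"tz": 0.45,"ax": 0,"ay": 0,"az": 0},
  {"tx": 0,"ty": -0.6,"tz": 0.38,"ax": 0,"ay": 0,"az": 0},
  {"tx": 0,"ty": -0.4,"tz": 0.26,"ax": 0,"ay": 0,"az": 0},
])

```text
time: 14.98
position: [538.0, 25.2, 238.1]
orientation: [0.703, 0.079, 0.702, -0.079]
force: [-0.5, 0.8, 0.2]
opening: 85.2
```

move_arm([
  {"tx": 0.3,"ty": -0.15,"tz": 0.1,"ax": 0,"ay": 0,"az": 0},
  {"tx": 0.33,"ty": 0,"tz": 0,"ax": 0,"ay": 0,"az": 0},
  {"tx": 0,"ty": 0,"tz": 0,"ax": 0,"ay": 0,"az": 0},
  {"tx": 0,"ty": 0,"tz": 0,"ax": 0,"ay": 0,"az": 0},
  {"tx": 0,"ty": 0,"tz": 0,"ax": 0,"ay": 0,"az": 0},
])

```text
time: 15.6
position: [541.8, 18.2, 200.0]
orientation: [0.703, 0.078, 0.702, -0.077]
force: [-0.5, -0.5, -0.5]
opening: 85.7
```

```bash
python3 ov.py w7
python3 - <<'E'
from h import *
togo([543,14.5,88])
E
```

```text
t 15.6 pos [541.8  18.2 200. ] yang 77.42 xdir [ 0.001  0.    -1.   ] F [-0.5 -0.5 -0.5] open 85.7
tool delta mm [-55.   -3.3   2. ] units [-0.917 -0.055  0.034]
t 15.65 pos [541.8  18.  200. ] yang 77.41 xdir [ 0.001  0.    -1.   ] F [-0.5 -0.6 -0.2] open 85.3
tool delta mm [112.   -3.2   1.8] units [ 1.867 -0.054  0.03 ]
```

View pics/w7o.png

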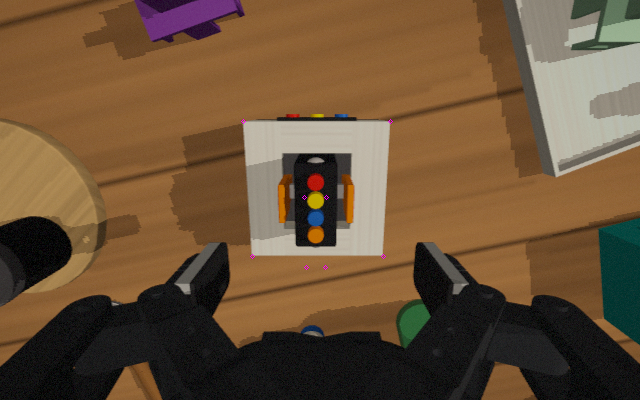

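The cassette is centred between the jaws, with paddles at u about 282 and 349 around the projected axis. I'll correct 3 mm and descend in two steps.

move_arm([
  {"tx": 0.1,"ty": -0.055,"tz": 0.03,"ax": 0,"ay": 0,"az": 0},
  {"tx": 0.3,"ty": 0,"tz": 0,"ax": 0,"ay": 0,"az": 0},
  {"tx": 0.4,"ty": 0,"tz": 0,"ax": 0,"ay": 0,"az": 0},
  {"tx": 0.3,"ty": 0,"tz": 0,"ax": 0,"ay": 0,"az": 0},
  {"tx": 0.2,"ty": 0,"tz": 0,"ax": 0,"ay": 0,"az": 0},
])

```text
time: 16.27
position: [542.2, 13.7, 120.3]
orientation: [0.702, 0.078, 0.703, -0.078]
force: [-1.2, -0.9, -0.1]
opening: 85.7
```

move_arm([
  {"tx": 0.1,"ty": 0,"tz": 0,"ax": 0,"ay": 0,"az": 0},
  {"tx": 0,"ty": 0,"tz": 0,"ax": 0,"ay": 0,"az": 0},
  {"tx": 0,"ty": 0,"tz": 0,"ax": 0,"ay": 0,"az": 0},
  {"tx": 0,"ty": 0,"tz": 0,"ax": 0,"ay": 0,"az": 0},
  {"tx": 0,"ty": 0,"tz": 0,"ax": 0,"ay": 0,"az": 0},
])

```text
time: 16.9
position: [542.7, 14.0, 115.7]
orientation: [0.703, 0.078, 0.703, -0.078]
force: [-0.4, -0.6, 0.4]
opening: 85.1
```

```bash
python3 ov.py w8
python3 - <<'E'
from h import *
togo([543,14.5,85])
snap('side','pics/d8.png');crop('pics/d8.png','pics/d8c.png',265,140,365,250,5)
E
```

```text
t 16.9 pos [542.7  14.  115.7] yang 77.37 xdir [ 0.001  0.    -1.   ] F [-0.4 -0.6  0.4] open 85.1
tool delta mm [-139.3    0.6    0.3] units [-2.322  0.01   0.005]
t 16.95 pos [542.6  14.  115.6] yang 77.37 xdir [ 0.001  0.    -1.   ] F [ 0.4 -1.   0. ] open 85.4
tool delta mm [30.6  0.6  0.2] units [0.51  0.009 0.004]
```

View pics/w8o.png

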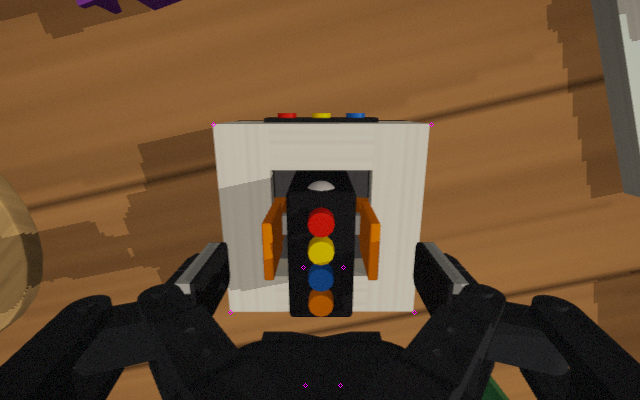

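View pics/d8c.png

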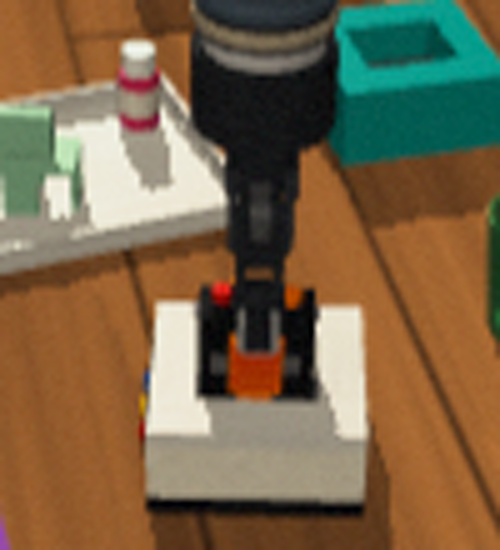

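The jaws straddle the paddles symmetrically (vials u about 321, jaw middle about 321.5). I'll descend 30 mm and pinch.

move_arm([
  {"tx": 0.15,"ty": 0,"tz": 0,"ax": 0,"ay": 0,"az": 0},
  {"tx": 0.15,"ty": 0,"tz": 0,"ax": 0,"ay": 0,"az": 0},
  {"tx": 0.12,"ty": 0,"tz": 0,"ax": 0,"ay": 0,"az": 0},
  {"tx": 0.08,"ty": 0,"tz": 0,"ax": 0,"ay": 0,"az": 0},
  {"tx": 0,"ty": 0,"tz": 0,"ax": 0,"ay": 0,"az": 0},
])

```text
time: 17.62
position: [542.2, 13.9, 84.8]
orientation: [0.702, 0.078, 0.703, -0.078]
force: [-0.5, -0.1, 0.7]
opening: 85.4
```

move_arm([
  {"tx": 0,"ty": 0,"tz": 0,"ax": 0,"ay": 0,"az": 0},
  {"tx": 0,"ty": 0,"tz": 0,"ax": 0,"ay": 0,"az": 0},
  {"tx": 0,"ty": 0,"tz": 0,"ax": 0,"ay": 0,"az": 0},
  {"tx": 0,"ty": 0,"tz": 0,"ax": 0,"ay": 0,"az": 0},
  {"tx": 0,"ty": 0,"tz": 0,"ax": 0,"ay": 0,"az": 0},
], jaw=1, grip_force=40)

```text
time: 18.25
position: [543.1, 13.7, 87.1]
orientation: [0.703, 0.078, 0.702, -0.078]
force: [-2.8, -1.2, 12.3]
opening: 39.6
```

move_arm([
  {"tx": 0,"ty": 0,"tz": 0,"ax": 0,"ay": 0,"az": 0},
  {"tx": 0,"ty": 0,"tz": 0,"ax": 0,"ay": 0,"az": 0},
  {"tx": 0,"ty": 0,"tz": 0,"ax": 0,"ay": 0,"az": 0},
  {"tx": 0,"ty": 0,"tz": 0,"ax": 0,"ay": 0,"az": 0},
  {"tx": 0,"ty": 0,"tz": 0,"ax": 0,"ay": 0,"az": 0},
])

```text
time: 18.88
position: [543.1, 13.7, 87.1]
orientation: [0.703, 0.078, 0.702, -0.078]
force: [-2.7, -0.5, 12.7]
opening: 39.3
```

The opening is 39.5 rather than 44, with 12 N upward, so I'll look before lifting.

Run:
```python
from h import *
togo([543,14.5,85])
snap('side','pics/d9.png');crop('pics/d9.png','pics/d9c.png',265,140,365,250,5)
snap('wrist','pics/w9.png')
snap('scene','pics/s9.png');crop('pics/s9.png','pics/s9c.png',280,150,380,260,5)
```

```text
t 18.875 pos [543.1  13.7  87.1] yang 77.34 xdir [ 0.001  0.    -1.   ] F [-2.7 -0.5 12.7] open 39.3
tool delta mm [ 2.1  0.8 -0.2] units [ 0.035  0.013 -0.004]
```

View pics/d9c.png

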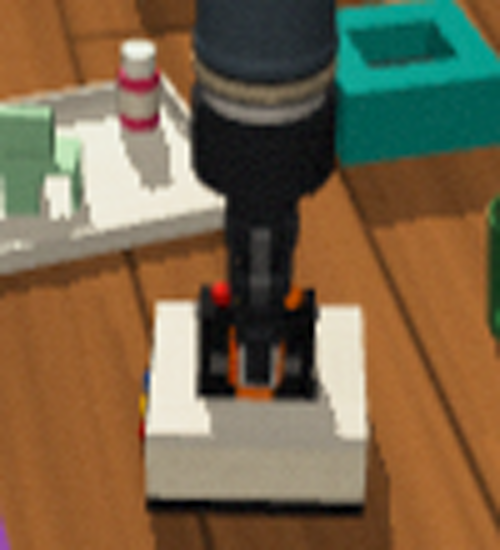

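View pics/w9.png

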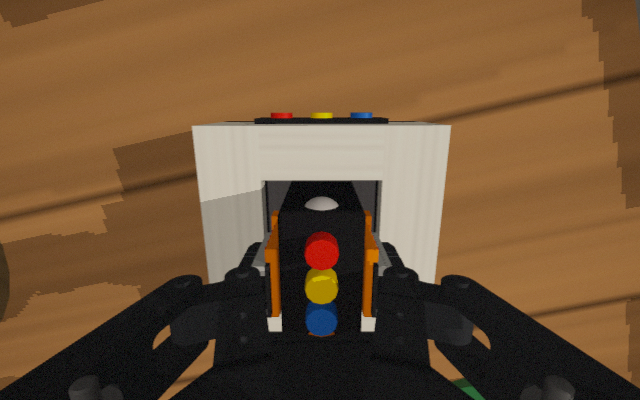

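View pics/s9c.png

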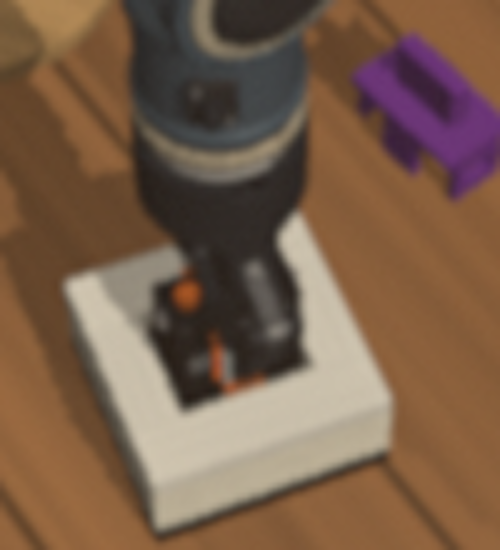

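Both paddles are pressed symmetrically against the case (u 270-280 and 365-377). The 12 N upward is the pads' forward swing rubbing on the paddles. I'll lift slowly at first.

move_arm([
  {"tx": -0.04,"ty": 0,"tz": 0,"ax": 0,"ay": 0,"az": 0},
  {"tx": -0.04,"ty": 0,"tz": 0,"ax": 0,"ay": 0,"az": 0},
  {"tx": -0.05,"ty": 0,"tz": 0,"ax": 0,"ay": 0,"az": 0},
  {"tx": -0.05,"ty": 0,"tz": 0,"ax": 0,"ay": 0,"az": 0},
  {"tx": -0.05,"ty": 0,"tz": 0,"ax": 0,"ay": 0,"az": 0},
])

```text
time: 19.65
position: [542.4, 13.9, 99.1]
orientation: [0.703, 0.078, 0.703, -0.078]
force: [0.1, -0.3, -3.5]
opening: 38.7
```

It's free: 12 mm up and only the cassette's weight on the wrist. I'll lift to TCP z of about 233 (foot at about 158, dock top 58).

move_arm([
  {"tx": -0.1,"ty": 0,"tz": 0,"ax": 0,"ay": 0,"az": 0},
  {"tx": -0.15,"ty": 0,"tz": 0,"ax": 0,"ay": 0,"az": 0},
  {"tx": -0.2,"ty": 0,"tz": 0,"ax": 0,"ay": 0,"az": 0},
  {"tx": -0.25,"ty": 0,"tz": 0,"ax": 0,"ay": 0,"az": 0},
  {"tx": -0.25,"ty": 0,"tz": 0,"ax": 0,"ay": 0,"az": 0},
])

```text
time: 20.27
position: [542.1, 14.0, 157.3]
orientation: [0.703, 0.078, 0.703, -0.078]
force: [0.6, -0.1, -3.8]
opening: 38.4
```

move_arm([
  {"tx": -0.25,"ty": 0,"tz": 0,"ax": 0,"ay": 0,"az": 0},
  {"tx": -0.25,"ty": 0,"tz": 0,"ax": 0,"ay": 0,"az": 0},
  {"tx": -0.25,"ty": 0,"tz": 0,"ax": 0,"ay": 0,"az": 0},
  {"tx": -0.2,"ty": 0,"tz": 0,"ax": 0,"ay": 0,"az": 0},
  {"tx": -0.15,"ty": 0,"tz": 0,"ax": 0,"ay": 0,"az": 0},
])

```text
time: 20.9
position: [542.6, 13.9, 222.9]
orientation: [0.703, 0.078, 0.703, -0.078]
force: [0.9, 0.0, -3.0]
opening: 38.9
```

move_arm([
  {"tx": -0.1,"ty": 0,"tz": 0,"ax": 0,"ay": 0,"az": 0},
  {"tx": -0.05,"ty": 0,"tz": 0,"ax": 0,"ay": 0,"az": 0},
  {"tx": 0,"ty": 0,"tz": 0,"ax": 0,"ay": 0,"az": 0},
  {"tx": 0,"ty": 0,"tz": 0,"ax": 0,"ay": 0,"az": 0},
  {"tx": 0,"ty": 0,"tz": 0,"ax": 0,"ay": 0,"az": 0},
])

```text
time: 21.52
position: [542.3, 13.9, 230.7]
orientation: [0.703, 0.078, 0.703, -0.078]
force: [0.8, -0.5, -3.5]
opening: 38.6
```

Run:
```python
from h import *
togo([543,14.5,233])
D=snap('side','pics/d10.png');crop('pics/d10.png','pics/d10c.png',235,90,385,240,4)
snap('wrist','pics/w10.png')
C=snap('scene','pics/s10.png')
th=np.radians(-12.6);c,s=np.cos(th),np.sin(th)
# expected foot corners at side view, near face y=-15.5
P=[[543+c*x-s*y,14.5+s*x+c*y,158] for x,y in((-32,-15.5),(32,-15.5))]
print(((proj(D,P)-[235,90])*4).round())
```

```text
t 21.525 pos [542.3  13.9 230.7] yang 77.36 xdir [-0.001 -0.    -1.   ] F [ 0.8 -0.5 -3.5] open 38.6
tool delta mm [-2.3  0.7  0.5] units [-0.038  0.012  0.009]
[[280. 385.]
 [377. 387.]]
```

View pics/d10c.png

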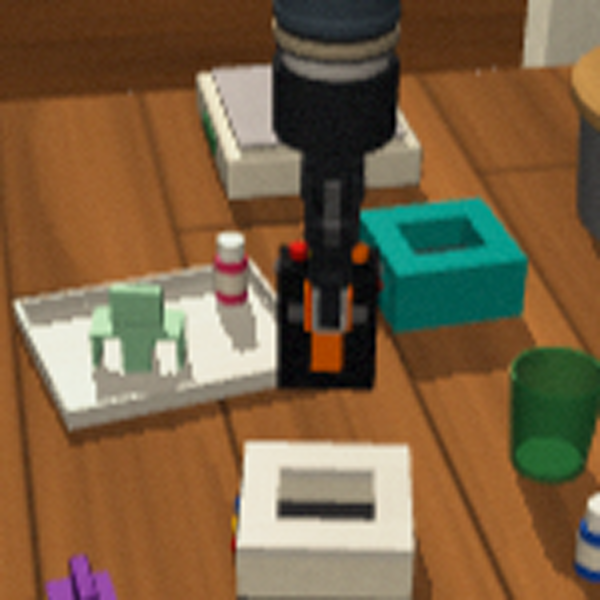

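View pics/w10.png

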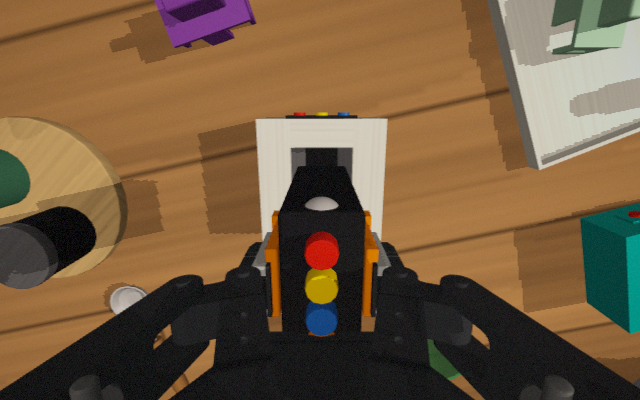

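View pics/s10.png

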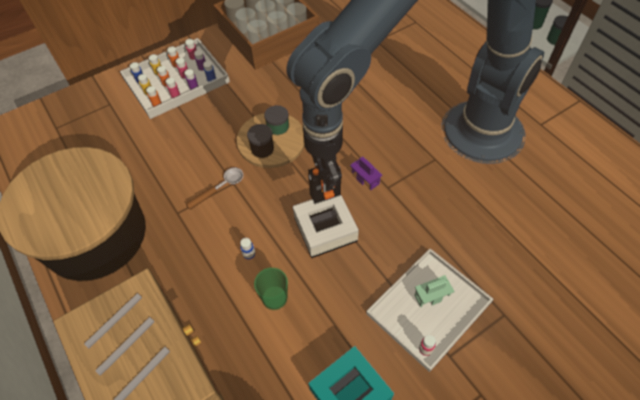

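The cassette hangs upright with its foot edge at row ~386, against 385-387 predicted for z=158 (10 cm above the dock top). Both catches look pinched in, the cap is standing in the tray and the bystanders look unmoved. Handing in.

Run:
```python
from h import *
togo([543,14.5,233]); print(job_done())
```

```text
t 21.675 pos [542.4  13.9 230.9] yang 77.36 xdir [-0.  0. -1.] F [ 0.5  0.3 -3. ] open 38.9
tool delta mm [-2.1  0.7  0.5] units [-0.035  0.011  0.008]
the job is handed in; nothing more can be done
None
```

I pulled the mint cap straight up off the cassette and stood it upright in the tray. I then pinched both orange catches, lifted the cassette straight out of the dock, and handed the job in at about 21.7 s while still holding it.

**Last checks:**
- **Cassette:** it hangs upright with its foot at about z = 156–158 mm, about 10 cm above the dock's top. I took "above the dock" to mean above its top surface. The wrist carries about 3 N.
- **Catches:** the wrist picture shows both paddles pressed against the case.
- **Cap and bystanders:** the cap is standing upright in the tray. By eye, the bottles, tins, jar and scoop look where they were at the start.

**Disagreements:**
- The gripper reported an opening of about 39 mm instead of the 44 mm expected with both catches in. I put this down to the pads giving or a reading offset.
- While pinching, the arm was pushed up by about 2 mm with 12 N. This cleared as soon as the lift began.
- My first three move calls were refused because rows had missing keys, and nothing moved.

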